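# Clip down the hardware box

### The job

The lid is on the grey hardware box on the cutting mat, with its four white clips standing open. Snap the clips down over the rim in opposite-corner order so the seal is drawn evenly: first the clip at the corner with the round vent plug, second the clip diagonally opposite it, then the other two in either order, one clip at a time. Leave the hammer, the jar and the white tape puck where they are.

Things in the scene. Friction and masses are not known exactly. Their poses are not given: they have to be found in the camera images.
- box: Grey lidded box, heavy, does not shift. Tub 180 x 124 mm, lid 192 x 136, rim 196 x 140; rigid lid top 80 mm above the underside. Origin: centre of the underside, on the 3 mm mat. x along the long side, y the short, z up; any yaw. Black round vent plug, 16 mm wide, 6 tall, on the lid at (+86, +54) mm, at the +x+y corner. Four white clips, one near each corner, hinged along the two long sides.
- clip_1 (a joint): Clip at the box's +x+y corner (vent plug), first. Flap 34 mm wide, 50 long, 5 thick, outer lip 20 deep; hinge line along box x, centred at box (+58, +26, 84.5) mm, flap outward along +y. Rad: 0 = open, slanting up and out, as at start; 0.6 = down flat, lip over the rim, flap top at box z 87 mm. Over-centre spring: past 0.3 it snaps down, before that it springs open. Press straight down at box (+58, +46) mm: about 3 N.
- clip_2 (a joint): Clip at the box's -x-y corner (opposite the plug), second. Flap 34 mm wide, 50 long, 5 thick, outer lip 20 deep; hinge line along box x, centred at box (-58, -26, 84.5) mm, flap outward along -y. Rad: 0 = open, slanting up and out, as at start; 0.6 = down flat, lip over the rim, flap top at box z 87 mm. Over-centre spring: past 0.3 it snaps down, before that it springs open. Press straight down at box (-58, -46) mm: about 3 N.
- clip_3 (a joint): Clip at the box's -x+y corner, one of the last two. Flap 34 mm wide, 50 long, 5 thick, outer lip 20 deep; hinge line along box x, centred at box (-58, +26, 84.5) mm, flap outward along +y. Rad: 0 = open, slanting up and out, as at start; 0.6 = down flat, lip over the rim, flap top at box z 87 mm. Over-centre spring: past 0.3 it snaps down, before that it springs open. Press straight down at box (-58, +46) mm: about 3 N.
- clip_4 (a joint): Clip at the box's +x-y corner, one of the last two. Flap 34 mm wide, 50 long, 5 thick, outer lip 20 deep; hinge line along box x, centred at box (+58, -26, 84.5) mm, flap outward along -y. Rad: 0 = open, slanting up and out, as at start; 0.6 = down flat, lip over the rim, flap top at box z 87 mm. Over-centre spring: past 0.3 it snaps down, before that it springs open. Press straight down at box (+58, -46) mm: about 3 N.
- hammer: Bystander: small hammer, 240 mm long, lying on the mat at the robot's right. Origin: on its underside.
- jar: Bystander: glass jar with a metal cap, 72 mm across and 85 mm tall, at the robot's left. Origin: centre of the underside.
- puck: Bystander: white round tape measure, 56 mm across and 18 mm tall, at the robot's right. Origin: centre of the underside.
There are look-alikes about, which are no part of the job. There is more than one size of the box; the one meant has the size given above.

How it is judged:
By the outcome, as a careful person would: the job done as asked, in the order asked, and still so for the second after the job is handed in, with the robot touching nothing.
It also fails if it takes over 38 s, if anything falls off the work surface, if the arm or the gripper's body presses on something with over 40 N, if the wrist force passes 120 N, or if a joint passes its speed limit or range.

### The arm

A 6-joint arm with a two-finger parallel gripper is mounted at the origin on the work surface. World frame = base frame: x ahead of the robot, y to its left, z up, the work surface at z = 0. Lengths are in mm, angles in rad, forces in N, time in s.
With the tool pointing down it reaches from about 225 to 875 mm from the base axis. Payload 3.4 kg.
Tool frame: the origin (TCP) lies on the centre line of the jaws, within the pads' length; the fingertips stand 17 mm ahead of it and the grasp point (between the pads) lies 2 mm behind it; z points along the fingers, y is the line along which they close (so a half turn about z gives the same grasp; the last joint's range is limited). The gripper opens to 85 mm and grips with 20 to 120 N. Pads are 22 mm wide; open, the fingers measure 114 mm over their backs; the gripper's body (76 mm by 85 mm) begins 54 mm behind the grasp point. The pads swing forward as they close: fully open they stand 13 mm farther back than shut.
Start: joints at [-1.294, 0.276, 1.505, -0, 1.361, -0.121], TCP at [222.752, -530.135, 248.328] pointing down, gripper open.
Joint ranges: [-2.89, 2.89], [-0.75, 2.08], [0.22, 2.7], [-1.18, 4.32], [0.11, 2.71], [-2.7, 2.7]. Speed limits (rad/s): [2.57, 2.57, 3.14, 3.14, 3.14, 3.14].

### API

Orientations are given as a rotation vector (axis times angle).
In Python, from rig import robot gives the robot as it stands. The module is installed in compiled form; this text tells all that it offers.
- The arm moves only by the shell command python3 -m pendant 'ROWS'. ROWS is a JSON object of lists of equal length, an entry for each row: "hand": the closure in counts, from 0 (fully open) to 255 (shut); "slide": the shift along the tool's x, y, z in mm, a list of three; "spin": the turn about the tool's z in degrees. A call has 1 to 8 rows; each row shifts and turns the commanded pose from where the row before left it, along the tool's axes as they then stand; what a row does not reach is not made up. A row lasts 1/8 s, in which the tool goes at most 62.5 mm and 10.7 degrees, less where a joint would pass 70% of its speed; a pose out of reach is approached as far as the arm can. A call with a gripper value outside its range is refused whole. The fingers move at their own pace and stop on an object; the grip force is fixed at half the most. Time passes only in rows, so rows that do not move let the fingers close. It gives the time, the measured TCP pose, the force, the opening and the grip force at its end, in the units of the state.
- robot.observe(): the state, without advancing time (a new reading comes with each control period).
- robot.capture(name): name is "scene" or "top" or "wrist"; returns a dict with "color" (400x640x3 uint8, blue, green, red), "depth" (400x640 float32, mm along the optical axis (not along the pixel's ray), 0 where there is no reading), "fx", "fy", "cx", "cy" (pixels), "D" ([k1, k2, p1, p2, k3] as OpenCV has them; the pictures are not rectified), "rvec" (rotation vector, rad) and "tvec" (3), from world to camera coordinates, as OpenCV has them. Camera axes: x right, y down, z forward; pixel columns grow to the right and rows downward; lengths in mm; the calibration is good to about 2 mm. A picture is of the moment at which its call begins.
- robot.hand_in(): hands the job in; it is judged then, once.
The state is a dict: "clock": time; "joint_pos": joint angles; "dq": joint speeds; "effort": joint torques, N m; "position": TCP position; "orientation": TCP orientation; "force": force on the tool from outside, world axes, zero at the start; "ft_torque": the same for the moment, N m; "finger_gap": finger opening in mm; "finger_force": force on a finger pad.
Only numpy, scipy, OpenCV 4.12 (cv2) and the standard library are available. Lean on these libraries where they do the work, as an engineer would, in place of code of your own. Each camera call takes 0.05 s, during which the arm holds its last target. There are 200 camera calls.

## Working session

There is one attempt and no reset: what is moved stays moved. The work goes in short steps, Python scripts to look and compute and a shell command to move; the robot and the scene stay as the last step left them, time stands still between calls to the robot, and variables do not carry over. Pictures are saved under pics/ and viewed, at most 10 in all, crops included, and the job is handed in when it is done.

```bash
mkdir -p pics
cat > h.py <<'E'
import numpy as np, cv2
from rig import robot
def cap(n,f=None):
    c=robot.capture(n)
    if f: cv2.imwrite('pics/'+f,c['color'])
    np.savez('last_%s.npz'%n,**c)
    return c
def ray(c,uv,z):
    K=np.array([[c['fx'],0,c['cx']],[0,c['fy'],c['cy']],[0,0,1.]])
    p=cv2.undistortPoints(np.array(uv,float).reshape(-1,1,2),K,np.array(c['D'])).reshape(-1,2)
    R=cv2.Rodrigues(np.array(c['rvec'],float))[0];t=np.array(c['tvec'],float).ravel()
    o=-R.T@t; d=np.c_[p,np.ones(len(p))]@R
    return o+d*((z-o[2])/d[:,2])[:,None]
def proj(c,P):
    K=np.array([[c['fx'],0,c['cx']],[0,c['fy'],c['cy']],[0,0,1.]])
    return cv2.projectPoints(np.array(P,float).reshape(-1,1,3),np.array(c['rvec'],float),np.array(c['tvec'],float),K,np.array(c['D'],float))[0].reshape(-1,2)
E
python3 - <<'E'
from h import *
cap('top','top.png');cap('scene','scene.png')
s=robot.observe();print(s['clock'],s['position'],s['orientation'],s['finger_gap'])
E
```

```text
0.1 [ 222.62788889 -529.67243009  247.52354516] [-3.07804097e+00 -6.20450084e-01  2.10266403e-04] 85.35007545089363
```

View pics/top.png

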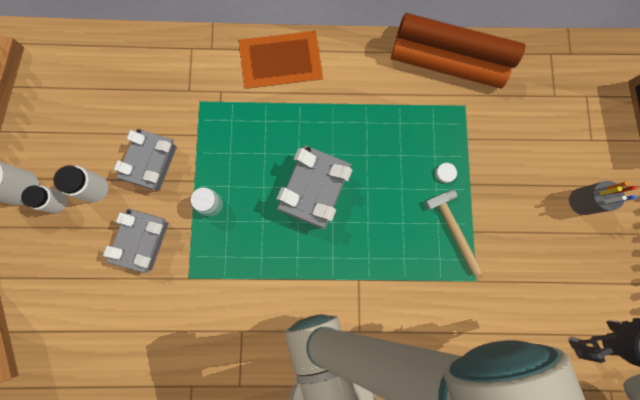

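View pics/scene.png

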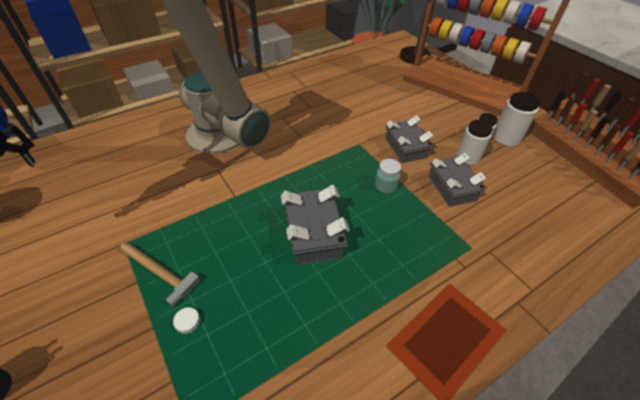

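Box candidates in the top view are (315,187) on the mat, and (145,160) and (136,240), which are smaller and off the mat. I choose the one on the mat. In the scene view its plug shows at about (341,240). I'll check this with a crop and measure the size.

Run:
```python
from h import *
c=dict(np.load('last_top.npz'));s=dict(np.load('last_scene.npz'))
a=cv2.resize(c['color'][135:240,265:365],None,fx=4,fy=4,interpolation=2)
b=cv2.resize(s['color'][175:270,270:365],None,fx=4,fy=4,interpolation=2)
H=420;a=cv2.copyMakeBorder(a,0,H-a.shape[0],0,0,0);b=cv2.copyMakeBorder(b,0,H-b.shape[0],0,0,0)
cv2.imwrite('pics/crop.png',np.hstack([a,b]))
# lid mask by height from depth
v,u=np.mgrid[0:400,0:640];d=c['depth']
uv=np.c_[u.ravel(),v.ravel()].astype(float)
K=np.array([[c['fx'],0,c['cx']],[0,c['fy'],c['cy']],[0,0,1.]])
p=cv2.undistortPoints(uv.reshape(-1,1,2),K,c['D']).reshape(-1,2)
R=cv2.Rodrigues(c['rvec'])[0]
P=((np.c_[p,np.ones(len(p))]*d.reshape(-1,1)-c['tvec'].ravel())@R).reshape(400,640,3)
for n,(x0,x1,y0,y1) in dict(mat=(270,360,140,235),a=(110,180,125,195),b=(100,170,205,275)).items():
    Q=P[y0:y1,x0:x1].reshape(-1,3);ok=d[y0:y1,x0:x1].ravel()>0;Q=Q[ok]
    L=Q[(Q[:,2]>60)&(Q[:,2]<130)] if n=='mat' else Q[(Q[:,2]>30)&(Q[:,2]<130)]
    print(n,len(L),np.median(L[:,2]),cv2.minAreaRect(L[:,:2].astype(np.float32)))
im=c['color'][140:235,270:360];w=((im.min(2)>150)*255).astype(np.uint8)
n,l,st,ce=cv2.connectedComponentsWithStats(w)
for i in range(1,n):
    if st[i,4]>20: q=ce[i]+[270,140];print(q,st[i,4],ray(c,[q],98)[0])
dk=((im.max(2)<40)*255).astype(np.uint8)
n,l,st,ce=cv2.connectedComponentsWithStats(dk)
for i in range(1,n):
    if st[i,4]>4: q=ce[i]+[270,140];print('dark',q,st[i,4],ray(c,[q],89)[0])
print('scene plug',ray(s,[[341,240]],89))
```

```text
mat 3811 83.96439132292048 ((571.32275390625, 56.867645263671875), (155.42355346679688, 195.6405792236328), 67.87019348144531)
a 2280 62.1288977327653 ((646.9361572265625, 520.9329833984375), (121.20658111572266, 151.3562469482422), 72.7293472290039)
b 2534 62.1810321683252 ((422.52398681640625, 527.2778930664062), (120.34772491455078, 152.70230102539062), 74.35780334472656)
[305.76377953 157.08267717] 254 [645.30799573  78.73905651  98.        ]
[340.58333333 171.0515873 ] 252 [608.01241659 -14.71830588  98.        ]
[288.90566038 196.52830189] 265 [537.1899002  121.97641115  98.        ]
[324.082397   211.01498127] 267 [499.72126147  29.100066    98.        ]
scene plug [[677.43988372  68.70747441  89.        ]]
```

View pics/crop.png

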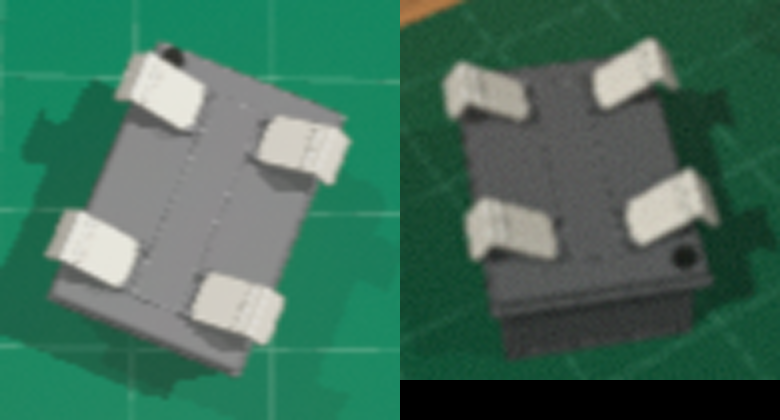

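The mat box measures 196 mm long, which matches, against about 152 mm for the look-alikes. The plug shows at crop (173,57), which is top pixel (308,149). So clip_1 is top (306,157), clip_2 (324,211), clip_3 (289,197) and clip_4 (341,171). The box centre is about (572,56) with yaw about -22°. I'll spin the tool so its x lies along box y, and close the fingers.

```bash
python3 -m pendant '{"hand":[255,255,255,255,255],"slide":[[0,0,0],[0,0,0],[0,0,0],[0,0,0],[0,0,0]],"spin":[-9,-9,-9,-9,-9]}'
python3 - <<'E'
from h import *
from scipy.spatial.transform import Rotation as Ro
o=robot.observe();M=Ro.from_rotvec(o['orientation']).as_matrix();print(M.round(3),o['finger_gap'],o['joint_pos'])
print(M.T@(np.array([643,76.4,o['position'][2]])-o['position']))
E
```

```text
clock: 0.72
position: [222.7, -529.8, 247.8]
orientation: [-2.602, -1.758, -0.001]
force: [-0.3, 0.6, -0.3]
finger_gap: 0.2
finger_force: 0.0
[[ 0.373  0.928 -0.   ]
 [ 0.928 -0.373  0.001]
 [ 0.001 -0.001 -1.   ]] 0.2494792295209328 [-1.29401707e+00  2.76353167e-01  1.50566066e+00  2.11206534e-05
  1.36072714e+00 -9.11582239e-01]
[7.19284284e+02 1.63745941e+02 5.49505201e-01]
```

```bash
python3 -m pendant '{"hand":[255,255,255,255,255,255,255,255],"slide":[[60,13.6,0],[60,13.6,0],[60,13.6,0],[60,13.6,0],[60,13.6,0],[60,13.6,0],[60,13.6,0],[60,13.6,0]],"spin":[0,0,0,0,0,0,0,0]}'; python3 -m pendant '{"hand":[255,255,255,255,255],"slide":[[60,13.6,0],[60,13.6,0],[60,13.6,0],[60,13.6,0],[0,0,0]],"spin":[0,0,0,0,0]}'
python3 - <<'E'
from h import *
c=cap('wrist','w1.png');ce=np.array([572,55.5,3]);a=np.radians(-22)
B=np.array([[np.cos(a),-np.sin(a),0],[np.sin(a),np.cos(a),0],[0,0,1]])
P=np.array([[86,54,86],[96,68,80],[-96,68,80],[96,-68,80],[-96,-68,80]])@B.T+ce
print(proj(c,P).round())
E
```

```text
clock: 1.72
position: [505.7, -125.0, 248.1]
orientation: [2.607, 1.752, -0.0]
force: [0.8, -0.3, -0.8]
finger_gap: 0.1
finger_force: 0.0
clock: 2.35
position: [647.6, 78.7, 246.7]
orientation: [-2.602, -1.758, -0.0]
force: [-1.2, -1.0, -1.2]
finger_gap: 0.1
finger_force: 0.0
[[341. 186.]
 [351. 169.]
 [146. 169.]
 [347. 295.]
 [166. 295.]]
```

View pics/w1.png

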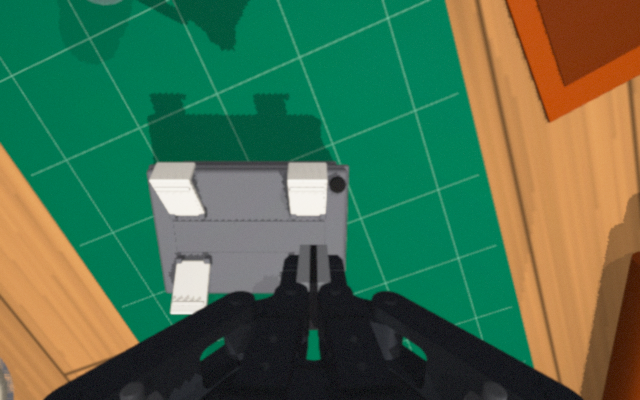

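The wrist view shows the plug at (338,184), with (341,186) predicted, and the rim corners within about 3 px. The pose is good to about 2 mm, so I'll descend over clip_1.

```bash
python3 -m pendant '{"hand":[255,255,255,255],"slide":[[0,0,55],[0,0,50],[0,0,0],[0,0,0]],"spin":[0,0,0,0]}'
python3 - <<'E'
from h import *
c=cap('wrist','w2.png');print(robot.observe()['position'])
E
```

```text
clock: 2.9
position: [646.9, 73.9, 145.2]
orientation: [2.607, 1.75, 0.003]
force: [0.9, 0.3, 0.4]
finger_gap: -0.1
finger_force: 0.0
[647.5167786   74.06381629 146.01515741]
```

View pics/w2.png

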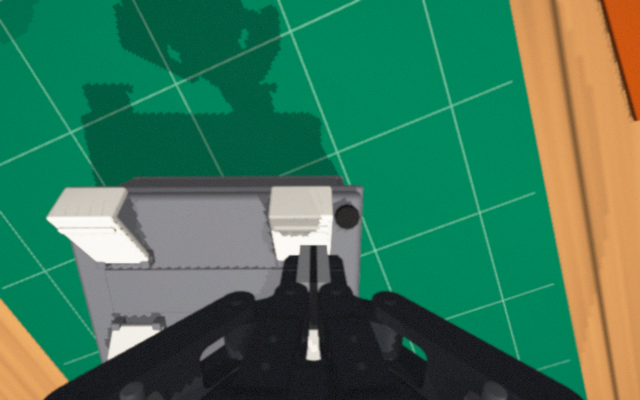

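I'm about 5 mm too far along box +x: the clip is centred at u≈301 and the fingers at u≈313. I'll shift -6 along tool y, then press.

```bash
python3 -m pendant '{"hand":[255,255,255,255,255],"slide":[[0,-6,0],[0,0,12],[0,0,12],[0,0,8],[0,0,0]],"spin":[0,0,0,0,0]}'; python3 -m pendant '{"hand":[255,255],"slide":[[0,0,3],[0,0,0]],"spin":[0,0]}'
```

```text
clock: 3.58
position: [639.5, 77.0, 109.7]
orientation: [-2.606, -1.751, 0.004]
force: [0.7, 0.6, 0.7]
finger_gap: -0.2
finger_force: 0.0
clock: 3.82
position: [640.4, 77.0, 108.1]
orientation: [-2.608, -1.752, 0.001]
force: [-0.6, -0.3, 0.3]
finger_gap: 0.3
finger_force: 0.0
```

```bash
python3 -m pendant '{"hand":[255,255,255],"slide":[[0,0,-50],[0,0,-40],[0,0,0]],"spin":[0,0,0]}'
python3 - <<'E'
from h import *
s=cap('scene');c=cap('wrist')
b=cv2.resize(s['color'][170:270,260:370],None,fx=3.5,fy=3.5,interpolation=2)
w=c['color'][120:320,80:400];h=b.shape[0]
w=cv2.resize(w,(400,250));w=cv2.copyMakeBorder(w,0,h-250,0,0,0)
cv2.imwrite('pics/c1.png',np.hstack([b,w]));print(robot.observe()['position'])
E
```

```text
clock: 4.2
position: [642.9, 77.1, 202.7]
orientation: [2.604, 1.749, 0.012]
force: [0.2, 0.2, 0.5]
finger_gap: -0.2
finger_force: 0.0
[640.25406533  77.02331235 198.50277858]
```

View pics/c1.png

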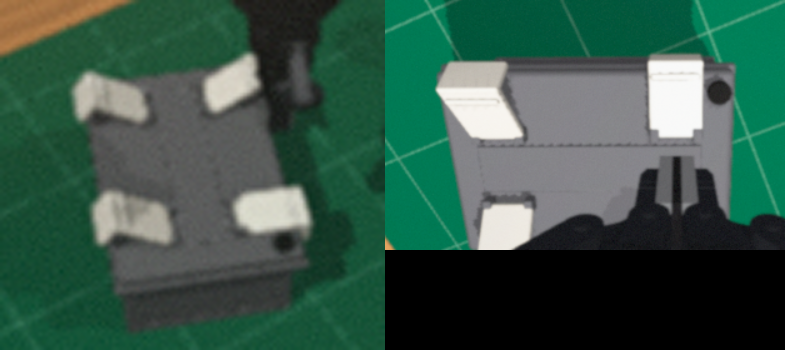

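Clip_1 is flat over the rim, at right-hand crop (676,95), and the fingers line up with it. Next is clip_2, offset (-92,-116) in tool x,y.

```bash
python3 -m pendant '{"hand":[255,255,255,255,255,255],"slide":[[-31,-39,0],[-31,-39,0],[-30,-38,0],[0,0,50],[0,0,0],[0,0,0]],"spin":[0,0,0,0,0,0]}'
python3 - <<'E'
from h import *
print([robot.observe()['position'].round(1) for _ in range(1)])
c=cap('wrist');cv2.imwrite('pics/w3.png',c['color'][100:400])
print(robot.observe()['position'])
E
```

```text
clock: 5.05
position: [498.9, 35.7, 148.4]
orientation: [-2.607, -1.752, 0.0]
force: [-0.3, -0.2, 0.5]
finger_gap: -0.2
finger_force: 0.0
[array([498.9,  35.7, 148.4])]
[499.61288111  35.71929417 148.99593031]
```

View pics/w3.png

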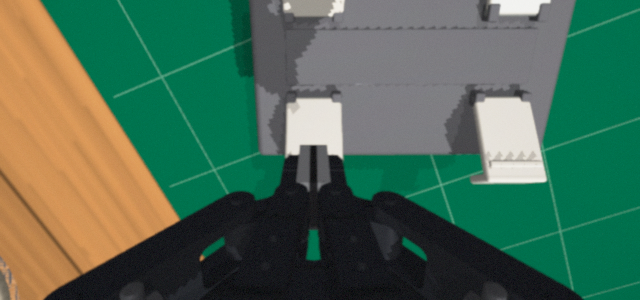

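Fingers at u≈314 and clip_2 at u≈315, so they are aligned. Pressing.

```bash
python3 -m pendant '{"hand":[255,255,255,255,255,255],"slide":[[0,0,14],[0,0,12],[0,0,10],[0,0,4],[0,0,0],[0,0,0]],"spin":[0,0,0,0,0,0]}'; python3 -m pendant '{"hand":[255,255,255],"slide":[[0,0,-50],[0,0,-40],[0,0,0]],"spin":[0,0,0]}'
python3 - <<'E'
from h import *
s=cap('scene');c=cap('wrist')
b=cv2.resize(s['color'][170:270,260:370],None,fx=3.5,fy=3.5,interpolation=2)
w=c['color'][80:320,160:560];h=b.shape[0]
w=cv2.copyMakeBorder(w,0,h-240,0,0,0)
cv2.imwrite('pics/c2.png',np.hstack([b,w]));print(robot.observe()['position'])
E
```

```text
clock: 5.85
position: [498.4, 35.7, 108.4]
orientation: [2.608, 1.752, 0.0]
force: [0.4, 0.2, 0.1]
finger_gap: -0.2
finger_force: 0.0
clock: 6.22
position: [500.7, 35.6, 201.9]
orientation: [2.603, 1.749, 0.01]
force: [1.1, 0.1, 0.4]
finger_gap: -0.8
finger_force: 0.0
[498.05117565  35.70579367 198.48422997]
```

View pics/c2.png

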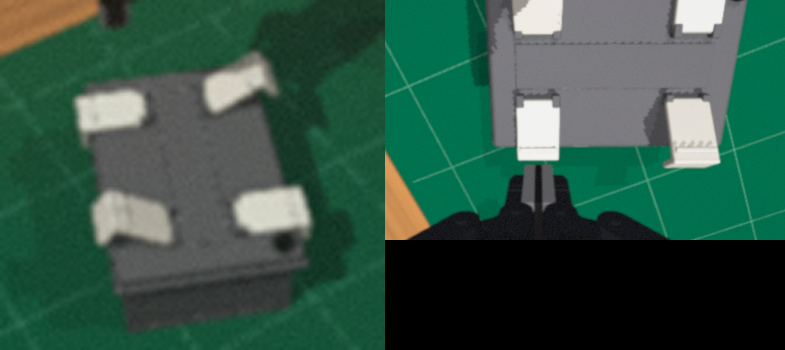

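Clip_2 is flat, at left-hand crop (112,110), and clip_1 is still down. Next is clip_4 (tool y +116), then clip_3 (tool x +92, y -116), at the same heights.

```bash
python3 -m pendant '{"hand":[255,255,255,255,255],"slide":[[0,58,0],[0,58,0],[0,0,0],[0,0,50],[0,0,0]],"spin":[0,0,0,0,0]}'; python3 -m pendant '{"hand":[255,255,255,255,255,255],"slide":[[0,0,14],[0,0,12],[0,0,10],[0,0,4],[0,0,0],[0,0,0]],"spin":[0,0,0,0,0,0]}'; python3 -m pendant '{"hand":[255,255,255],"slide":[[0,0,-50],[0,0,-40],[0,0,0]],"spin":[0,0,0]}'; python3 -m pendant '{"hand":[255,255,255,255,255,255],"slide":[[31,-39,0],[31,-39,0],[30,-38,0],[0,0,0],[0,0,50],[0,0,0]],"spin":[0,0,0,0,0,0]}'
python3 - <<'E'
from h import *
c=cap('wrist');s=cap('scene')
b=cv2.resize(s['color'][170:270,260:370],None,fx=3,fy=3,interpolation=2)
w=cv2.resize(c['color'],(460,300),interpolation=cv2.INTER_AREA)[:b.shape[0]]
cv2.imwrite('pics/c3.png',np.hstack([b,w]))
E
```

```text
clock: 6.95
position: [600.9, -7.4, 143.5]
orientation: [-2.601, -1.747, 0.015]
force: [-0.7, 0.6, -0.2]
finger_gap: -0.1
finger_force: 0.0
clock: 7.7
position: [605.9, -8.2, 108.5]
orientation: [2.607, 1.752, 0.001]
force: [-0.0, 0.1, -0.3]
finger_gap: 0.2
finger_force: 0.0
clock: 8.07
position: [608.1, -8.4, 202.6]
orientation: [2.603, 1.749, 0.011]
force: [-0.4, -0.6, -0.1]
finger_gap: 0.3
finger_force: 0.0
clock: 8.82
position: [530.0, 120.0, 144.8]
orientation: [-2.605, -1.75, 0.013]
force: [-0.3, -0.0, 0.2]
finger_gap: 0.1
finger_force: 0.0
```

View pics/c3.png

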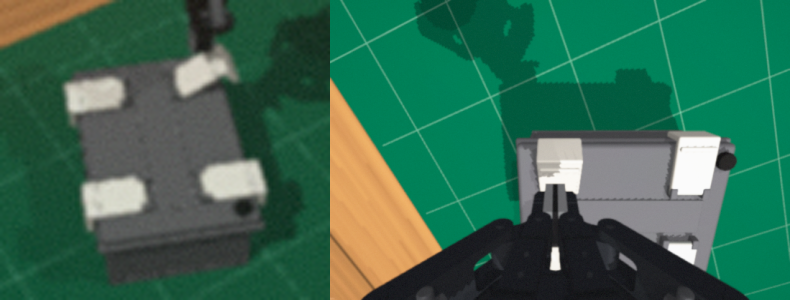

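Clips 1, 2 and 4 are down. The fingers are over clip_3, at right-hand crop (556,165). I'll press it, retreat and check.

```bash
python3 -m pendant '{"hand":[255,255,255,255,255,255],"slide":[[0,0,14],[0,0,12],[0,0,10],[0,0,4],[0,0,0],[0,0,0]],"spin":[0,0,0,0,0,0]}'; python3 -m pendant '{"hand":[255,255,255,255,255,255],"slide":[[0,0,-50],[0,0,-50],[-20,-50,-10],[-20,-50,0],[0,0,0],[0,0,0]],"spin":[0,0,0,0,0,0]}'
python3 - <<'E'
from h import *
s=cap('scene');c=cap('wrist')
b=cv2.resize(s['color'][170:330,110:410],None,fx=2.5,fy=2.5,interpolation=2)[:, :]
cv2.imwrite('pics/c4.png',b)
E
```

```text
clock: 9.68
position: [533.2, 120.9, 108.4]
orientation: [2.607, 1.752, 0.0]
force: [0.2, 0.8, 0.5]
finger_gap: 0.0
finger_force: 0.0
clock: 10.42
position: [426.2, 121.7, 219.0]
orientation: [2.606, 1.751, 0.004]
force: [0.5, -0.2, 0.3]
finger_gap: 0.4
finger_force: 0.0
```

View pics/c4.png

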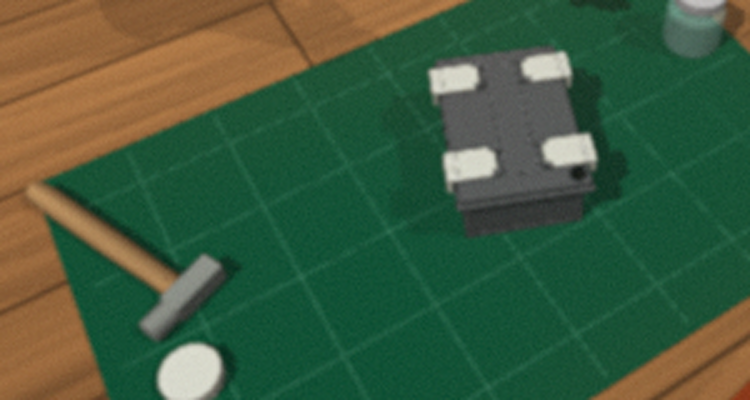

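All four clips are flat, at (455,78), (547,68), (470,163) and (570,150). The hammer, puck and jar have not moved.

```bash
python3 -c "
from rig import robot
print(robot.hand_in())"
```

```text
the job is handed in; nothing more can be done
None
```

All four clips are snapped down in the order 1 (vent plug), 2 (opposite corner), 4, 3; the hammer, jar and puck were left untouched, and the job was handed in at about 10.5 s.

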